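Fan weld-test coupons in the inspection tray

TASK

One weld-test coupon already lies at one end of the green inspection tray; take the two others (steel plates with a weld bead across the middle) from the table and fan them out after it in a row along the tray, like roof shingles: each new coupon goes on top of the one before, covering about a third of its length, with its other end resting on the tray floor, so that all three weld beads show. Keep the row straight along the middle of the tray, and leave the first coupon where it is. The two coupons may go in either order.

Things in the scene. Friction and masses are not known exactly. Their poses are not given: they have to be found in the camera images.
- tray: green painted steel tray, open on top, fixed to the table: outside 298 x 128 x 18 mm, walls and floor 4 mm thick (inner floor 290 x 120 mm, 4 mm above the tray's underside). Origin: centre of the underside; x along its length: the first coupon lies at the -x end and the row grows towards +x; y across, z up.
- coupon_first: the first coupon, already lying flat in the -x end of the tray, lengthwise along it and about in the middle of its width: a steel weld-test coupon 100 x 50 x 8 mm, with a dark weld bead across the middle of its upper face. Loose. Origin: centre of the underside; x along the 100 mm length, y across the 50 mm width, z up.
- coupon_a: a steel weld-test coupon of the same size (100 x 50 x 8 mm, about 0.31 kg) lying flat on the table, one of two identical ones; a dark rippled weld bead (10 mm wide, 1.3 mm high) crosses the middle of its upper face and marks it as a coupon. Origin: centre of the underside; x along the 100 mm length, y across the 50 mm width, z up (thickness). Symmetric end for end.
- coupon_b: a steel weld-test coupon of the same size (100 x 50 x 8 mm, about 0.31 kg) lying flat on the table, one of two identical ones; a dark rippled weld bead (10 mm wide, 1.3 mm high) crosses the middle of its upper face and marks it as a coupon. Origin: centre of the underside; x along the 100 mm length, y across the 50 mm width, z up (thickness). Symmetric end for end.
Not all that is in view belongs to the job. Leave any red look-alike of the coupon_a alone. Leave any turquoise look-alike of the coupon_b alone.

How it is judged:
By the outcome, as a careful person would: the job done as asked, in the order asked, and still so for the second after the job is handed in, with the robot touching nothing.
It also fails if it takes over 54 s, if anything falls off the work surface, if the arm or the gripper's body presses on something with over 40 N, if the wrist force passes 120 N, or if a joint passes its speed limit or range.

ROBOT

A 7-joint arm with a two-finger parallel gripper is mounted at the origin on the work surface. World frame = base frame: x ahead of the robot, y to its left, z up, the work surface at z = 0. Lengths are in m, angles in rad, forces in N, time in s.
With the tool pointing down it reaches from about 0.4 to 0.875 m from the base axis. Payload 19.3 kg.
Tool frame: the origin (TCP) lies midway between the tips of the shut fingers; the grasp point (between the pads) lies 19 mm behind it; z points along the fingers, y is the direction in which the jaws open and shut (so a half turn about z gives the same grasp; the last joint's range is limited). The gripper opens to 85 mm and grips with 20 to 120 N. Pads are 22 mm wide; open, the fingers measure 114 mm over their backs; the gripper's body (76 mm by 85 mm) begins 54 mm behind the grasp point. The pads swing forward as they close: fully open they stand 13 mm farther back than shut.
Start: joints at [-1.311, 0.521, -0.036, 1.599, 0.021, 1.021, -0.113], TCP at [0.202, 0.591, 0.231] pointing down, gripper open.
Joint ranges: [-2.91, 2.91], [-0.3, 2.13], [-1.5, 1.42], [0.17, 2.43], [-1.26, 4.41], [0.16, 1.93], [-2.52, 2.52]. Speed limits (rad/s): [1.89, 1.89, 2.39, 2.39, 3.01, 3.01, 3.01].

INTERFACE

Orientations are given as [roll, pitch, yaw] about the fixed x, y, z axes, in that order (R = Rz(yaw) Ry(pitch) Rx(roll)).
In Python, from workcell import bot gives the robot as it stands.
- The arm moves only by the tool servo_tool, never from a script. Its argument "plan" is a list of rows, each a list of 5 numbers: the shift along the world's x, y, z in mm, then the turn about the world's z in rad, then the gripper's target within -1 to 1 (shut at 1, half-way at 0, fully open at -1). In form: [[tx, ty, tz, yaw, jaw], ...]. A call has exactly 10 rows; each row is the pose to reach, as a shift and turn from the pose commanded when the call began; what a row does not reach only later rows make up. A row lasts 1/12 s, in which the tool goes at most 41.7 mm and 7.16 degrees, less where a joint would pass 70% of its speed; a pose out of reach is approached as far as the arm can. A call with a gripper value outside its range is refused whole. The fingers move at their own pace and stop on an object; "squeeze" is the grip in N (left out, the last holds). Time passes only in rows, so rows that repeat a pose let the fingers close, or fill a call up. It gives the time, the measured TCP pose, the force and the opening at its end, in the units of the state.
- bot.observe(): the state, without advancing time (a new reading comes with each control period).
- bot.grab_frame(name): name is "side" or "top" or "wrist"; returns the picture (400x640x3 uint8, blue, green, red); there is no depth.
- bot.calibration(name): a dict with "fx", "fy", "cx", "cy" (pixels), "T" (4x4, takes a point from camera to world coordinates). Camera axes: x right, y down, z forward; pixel columns grow to the right and rows downward; lengths in m; the calibration is good to about 2 mm. A picture is of the moment at which its call begins: read the wrist's pose just before it. calibration takes no time and is no camera call; for the wrist camera it gives the pose at the moment of the call.
- bot.job_done(): hands the job in, once; it reports no verdict.
The state is a dict: "clock": time; "qpos": joint angles; "qd": joint speeds; "joint_efforts": joint torques, N m; "position": TCP position; "tool_rot": TCP orientation; "force": force on the tool from outside, world axes, zero at the start; "moment": the same for the moment, N m; "grip_width": finger opening in m.
Only numpy, scipy, OpenCV 4.12 (cv2) and the standard library are available. Lean on these libraries where they do the work, as an engineer would, in place of code of your own. Each camera call takes 0.05 s, during which the arm holds its last target.

## Working session

There is one attempt and no reset: what is moved stays moved. The work goes in short steps, Python scripts to look and compute and a tool call to move; the robot and the scene stay as the last step left them, time stands still between calls to the robot, and variables do not carry over. Pictures are saved under pics/ and viewed, and the job is handed in when it is done.

Besides the shell and the picture viewer there is one more tool, called after "Call:" by a JSON object that holds its "name" and its "arguments". servo_tool: Moves the arm, as the interface text tells. Its arguments: {"type":"object","properties":{"plan":{"type":"array","items":{"type":"array","items":{"type":"number"}}},"squeeze":{"type":"number"}},"required":["plan"]}

```bash
ls; mkdir -p pics
python3 - <<'E'
from workcell import bot
import cv2,numpy as np
np.set_printoptions(precision=4,suppress=True)
s=bot.observe(); print(s)
for n in ["top","side","wrist"]:
    c=bot.calibration(n); print(n,c)
    cv2.imwrite(f"pics/{n}0.png",bot.grab_frame(n))
E
```

```text
pics
{'clock': 0.0, 'qpos': array([-1.3112,  0.522 , -0.0364,  1.6   ,  0.0212,  1.0211, -0.1128]), 'qd': array([-0.0014,  0.0011,  0.0008, -0.0003,  0.0022, -0.0001,  0.0003]), 'joint_efforts': array([  0.001 , -92.712 ,   1.9801, -36.9913,   0.0177,   0.0085,
        -0.    ]), 'position': array([0.2023, 0.591 , 0.2307]), 'tool_rot': array([-3.1405,  0.0001,  2.8118]), 'force': array([ 0.0275,  0.5371, -0.3046]), 'moment': array([-0.0419, -0.0067, -0.0305]), 'grip_width': 0.08504621162517463}
top {'fx': 494.102765827453, 'fy': 494.102765827453, 'cx': 317.46401012540895, 'cy': 195.51975616657367, 'T': array([[ 0.0046, -0.988 ,  0.1541,  0.3113],
       [-0.9998, -0.0019,  0.0177, -0.017 ],
       [-0.0172, -0.1542, -0.9879,  1.0777],
       [ 0.    ,  0.    ,  0.    ,  1.    ]])}
side {'fx': 406.64133744164087, 'fy': 406.64133744164087, 'cx': 317.1747376345438, 'cy': 200.70443922832075, 'T': array([[-0.9898, -0.0927,  0.1083,  0.3931],
       [-0.1425,  0.6575, -0.7398,  0.6788],
       [-0.0026, -0.7477, -0.664 ,  0.6771],
       [ 0.    ,  0.    ,  0.    ,  1.    ]])}
wrist {'fx': 338.8372115010162, 'fy': 338.8372115010162, 'cx': 316.3466926709989, 'cy': 194.15650470990653, 'T': array([[ 0.3238,  0.9139,  0.2446,  0.142 ],
       [ 0.9461, -0.3128, -0.0839,  0.6122],
       [-0.0002,  0.2586, -0.966 ,  0.3723],
       [ 0.    ,  0.    ,  0.    ,  1.    ]])}
```

View pics/top0.png

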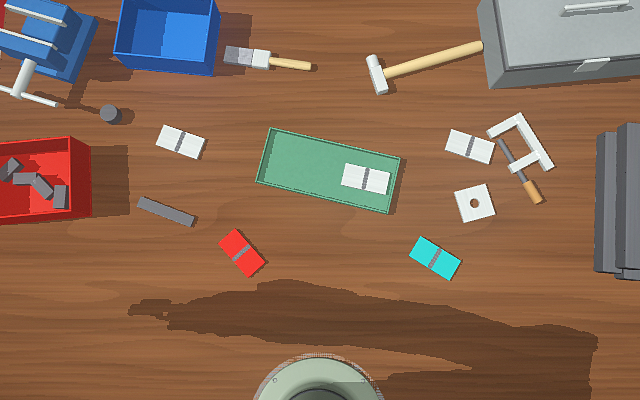

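View pics/side0.png

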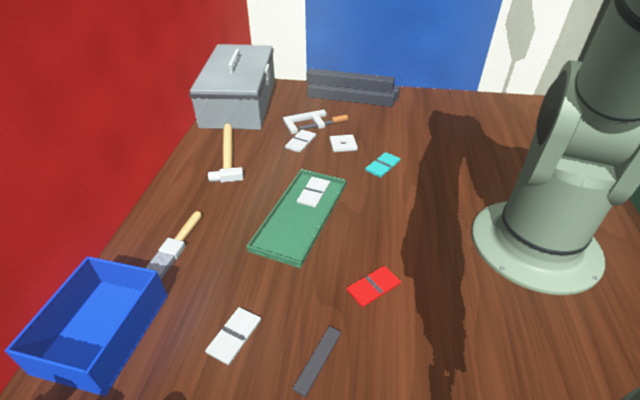

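View pics/wrist0.png

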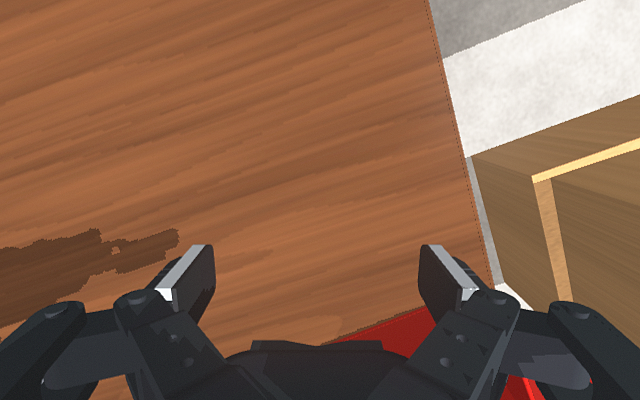

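Top view: white coupons at about (181,142) and (470,146), the first coupon at (366,179) at the right end of the tray, with red and turquoise look-alikes below. A hacksaw touches close to the right coupon. Next I'll measure them in a rectified crop.

```bash
cat > h.py <<'E'
import cv2,numpy as np
np.set_printoptions(precision=4,suppress=True)
def px2w(c,uv,z):
    uv=np.atleast_2d(np.array(uv,float)); T=np.array(c["T"])
    d=np.c_[(uv[:,0]-c["cx"])/c["fx"],(uv[:,1]-c["cy"])/c["fy"],np.ones(len(uv))]@T[:3,:3].T
    o=T[:3,3]; return o+d*((z-o[2])/d[:,2])[:,None]
def w2px(c,P):
    P=np.atleast_2d(P); T=np.array(c["T"]); q=(P-T[:3,3])@T[:3,:3]
    return np.c_[c["fx"]*q[:,0]/q[:,2]+c["cx"],c["fy"]*q[:,1]/q[:,2]+c["cy"]]
def rectify(c,im,x0,x1,y0,y1,z,mmpp=1.0):
    # output: rows = x from x1 down to x0, columns = y from y1 down to y0
    W=int((y1-y0)*1000/mmpp);H=int((x1-x0)*1000/mmpp)
    src=w2px(c,[[x1,y1,z],[x1,y0,z],[x0,y0,z],[x0,y1,z]]).astype(np.float32)
    M=cv2.getPerspectiveTransform(np.float32([[0,0],[W,0],[W,H],[0,H]]),src)
    return cv2.warpPerspective(im,M,(W,H),flags=cv2.INTER_CUBIC|cv2.WARP_INVERSE_MAP)
def blobs(c,mask,z,amin=150):
    out=[]
    cs,_=cv2.findContours(mask,cv2.RETR_EXTERNAL,cv2.CHAIN_APPROX_NONE)
    for k in cs:
        if cv2.contourArea(k)<amin: continue
        p=px2w(c,k[:,0,:],z)[:,:2]*1000
        r=cv2.minAreaRect(p.astype(np.float32)); 
        out.append((k[:,0].mean(0),r))
    return out
E
python3 - <<'E'
from h import *
from workcell import bot
c=bot.calibration("top"); im=cv2.imread("pics/top0.png")
hsv=cv2.cvtColor(im,cv2.COLOR_BGR2HSV)
m=((hsv[...,1]<40)&(hsv[...,2]>200)).astype(np.uint8)*255
m=cv2.morphologyEx(m,cv2.MORPH_CLOSE,np.ones((7,7)))
for b in blobs(c,m,0.008): print(b)
g=((hsv[...,0]>60)&(hsv[...,0]<85)&(hsv[...,1]>80)).astype(np.uint8)*255
g=cv2.morphologyEx(g,cv2.MORPH_CLOSE,np.ones((7,7)))
g[300:]=0
for b in blobs(c,g,0.018): print("tray",b,cv2.boxPoints(b[1]))
for (n,u,v) in [("L",181,142),("R",490,145),("T",330,172)]:
    a=im[v-50:v+50,u-80:u+80]; cv2.imwrite(f"pics/c{n}.png",cv2.resize(a,None,fx=5,fy=5,interpolation=cv2.INTER_CUBIC))
E
```

```text
(array([473.9748, 202.7815]), ((463.5693359375, -338.5428161621094), (69.92633056640625, 69.9823989868164), 15.36884593963623))
(array([365.1628, 178.4419]), ((516.9722900390625, -102.35540771484375), (99.99751281738281, 50.03252410888672), 76.9930191040039))
(array([179.8729, 141.4237]), ((600.7463989257812, 311.5149230957031), (99.36878967285156, 49.47110366821289), 70.51545715332031))
(array([502.66  , 144.2829]), ((582.191162109375, -392.9425964355469), (136.63787841796875, 219.66896057128906), 13.585596084594727))
(array([25.4181, 87.678 ]), ((722.2200317382812, 656.6904296875), (132.16763305664062, 95.8140640258789), 50.546485900878906))
(array([376.6512,  72.8372]), ((762.1537475585938, -131.38946533203125), (87.09732055664062, 26.07554817199707), 19.228321075439453))
(array([253.3596,  56.7865]), ((800.5597534179688, 151.9955291748047), (71.04460906982422, 40.01447677612305), 81.31209564208984))
(array([596.0379,   3.1742]), ((931.2842407226562, -638.6419677734375), (15.221382141113281, 148.61109924316406), 5.852659225463867))
tray (array([328.1105, 170.1132]), ((534.0989990234375, -19.626174926757812), (296.20330810546875, 129.4424285888672), 76.26884460449219)) [[ 436.0732 -148.1325]
 [ 561.8162 -178.8577]
 [ 632.1249  108.8801]
 [ 506.3818  139.6054]]
```

View pics/cR.png

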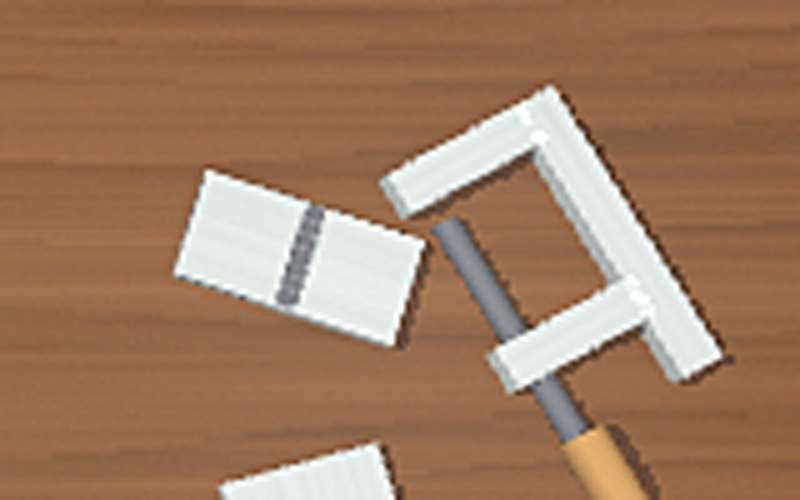

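View pics/cT.png

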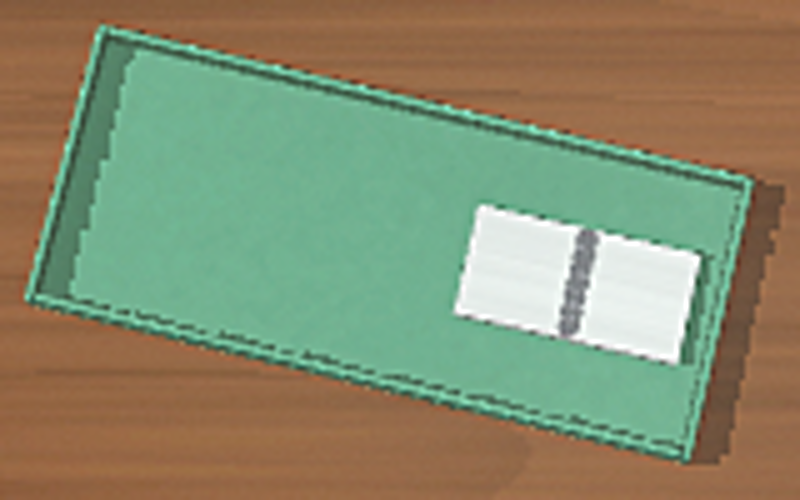

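View pics/cL.png

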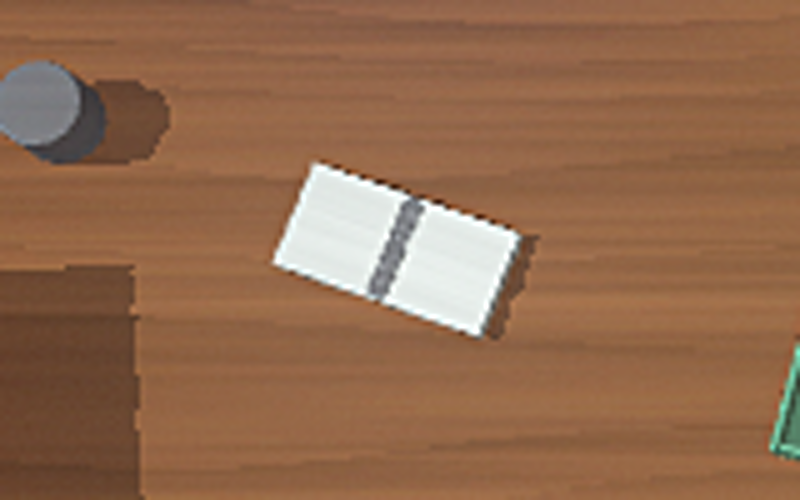

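The left coupon is clear. The right one is close to the clamp frame's tip at crop pixel (382,180), so I'll grip it slightly to the left of centre. Next I'll measure the tray and the right coupon more closely.

Run:
```python
from h import *
from workcell import bot
c=bot.calibration("top"); im=cv2.imread("pics/top0.png")
hsv=cv2.cvtColor(im,cv2.COLOR_BGR2HSV)
# right coupon from crop corners
q=np.array([(207,170),(427,240),(395,345),(175,273)])/5-0.4+[410,95]
p=px2w(c,q,0.008)[:,:2]*1000; print("R",p, cv2.minAreaRect(p.astype(np.float32)))
# tray rim outer corners from crop
q=np.array([(103,24),(754,180),(688,462),(26,297)])/5-0.4+[250,122]
p=px2w(c,q,0.018)[:,:2]*1000; print("T",p,p.mean(0),np.linalg.norm(p-np.roll(p,-1,0),axis=1))
for z in (.004,.018):
  r=rectify(c,im,0.40,0.66,-0.20,0.16,z,0.45); cv2.imwrite(f"pics/rt{int(z*1000)}.png",r)
s=bot.calibration("side"); im=cv2.imread("pics/side0.png")
a=im[160:275,240:355]; cv2.imwrite("pics/sT.png",cv2.resize(a,None,fx=5,fy=5,interpolation=cv2.INTER_CUBIC))
```

```text
R [[ 629.6505 -294.7078]
 [ 597.5407 -390.5186]
 [ 549.9794 -374.1211]
 [ 582.504  -278.8633]] ((589.7926025390625, -334.61370849609375), (101.04822540283203, 50.307090759277344), 71.42412567138672)
T [[ 631.9507  107.8   ]
 [ 561.0464 -179.3431]
 [ 436.636  -148.3586]
 [ 508.487   139.1358]] [534.53   -20.1915] [295.7678 128.2107 296.337  127.3783]
```

View pics/rt18.png

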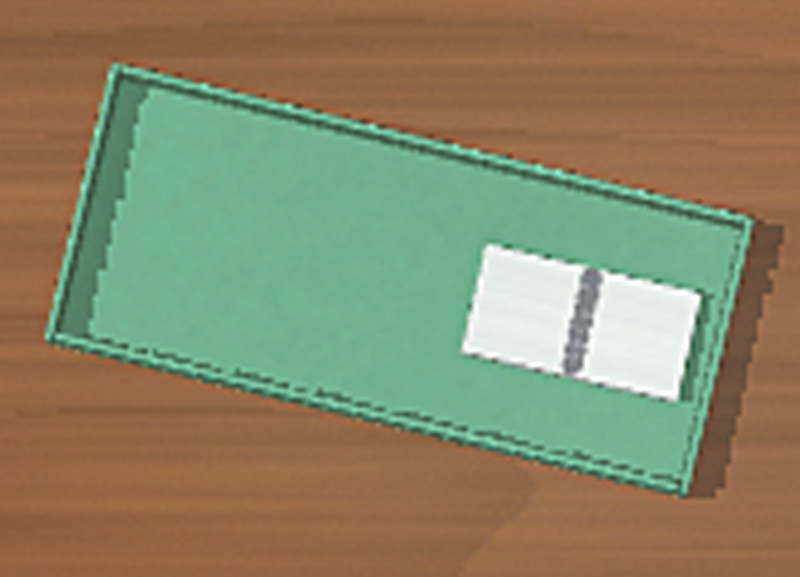

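View pics/sT.png

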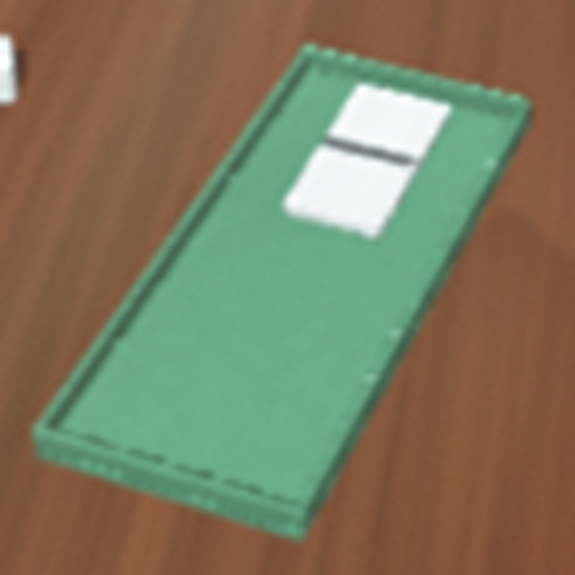

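Call:
{"name": "servo_tool", "arguments": {"plan": [[398,-280,0,-1.581,-0.5],[398,-280,0,-1.581,-0.5],[398,-280,0,-1.581,-0.5],[398,-280,0,-1.581,-0.5],[398,-280,0,-1.581,-0.5],[398,-280,0,-1.581,-0.5],[398,-280,0,-1.581,-0.5],[398,-280,0,-1.581,-0.5],[398,-280,0,-1.581,-0.5],[398,-280,0,-1.581,-0.5]], "squeeze": 30}}

```text
clock: 0.98
position: [0.5445, 0.3501, 0.2313]
tool_rot: [-3.142, -0.0, 1.556]
force: [-0.0, 0.5, -0.4]
grip_width: 0.064
```

Call:
{"name": "servo_tool", "arguments": {"plan": [[40,-27,-20,-0.12,-0.5],[56,-38,-50,-0.24,-0.5],[56,-38,-90,-0.31,-0.5],[56,-38,-130,-0.31,-0.5],[56,-38,-150,-0.31,-0.5],[56,-38,-150,-0.31,-0.5],[56,-38,-150,-0.31,-0.5],[56,-38,-150,-0.31,-0.5],[56,-38,-150,-0.31,-0.5],[56,-38,-150,-0.31,-0.5]]}}

```text
clock: 1.82
position: [0.6, 0.3141, 0.0832]
tool_rot: [3.14, -0.002, 1.252]
force: [0.2, 0.6, 0.1]
grip_width: 0.0637
```

Run:
```python
from h import *
from workcell import bot
s=bot.observe(); print(s["position"],s["tool_rot"],s["force"],s["grip_width"])
c=bot.calibration("wrist"); im=bot.grab_frame("wrist"); cv2.imwrite("pics/w1.png",im)
hsv=cv2.cvtColor(im,cv2.COLOR_BGR2HSV)
m=((hsv[...,1]<40)&(hsv[...,2]>180)).astype(np.uint8)*255
m=cv2.morphologyEx(m,cv2.MORPH_CLOSE,np.ones((25,25)))
for b in blobs(c,m,0.008,2000): print(b)
print(w2px(c,s["position"]))
```

```text
[0.6    0.3141 0.0832] [ 3.14   -0.0021  1.252 ] [0.2206 0.5781 0.1082] 0.06367729239613028
(array([315.9256, 200.1419]), ((601.0282592773438, 313.8617248535156), (99.7911605834961, 49.745452880859375), 70.49749755859375))
[[313.5621 253.2797]]
```

View pics/w1.png

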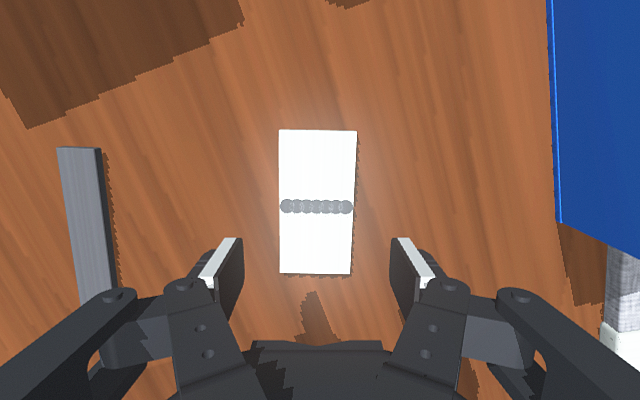

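The wrist view shows the coupon centred between the fingers at (316,200), with its bead on top. It reads about 2.4 mm off the top camera in y, so I'll trust the wrist here.

Call:
{"name": "servo_tool", "arguments": {"plan": [[2,2,-30,-0.021,-0.5],[2,2,-55,-0.021,-0.5],[2,2,-70,-0.021,-0.5],[2,2,-76,-0.021,-0.5],[2,2,-79,-0.021,-0.5],[2,2,-81,-0.021,-0.5],[2,2,-82,-0.021,-0.5],[2,2,-83,-0.021,-0.5],[2,2,-83,-0.021,-0.5],[2,2,-83,-0.021,-0.5]]}}

```text
clock: 2.7
position: [0.6015, 0.3158, -0.0011]
tool_rot: [3.141, -0.001, 1.231]
force: [-0.0, -1.1, -0.2]
grip_width: 0.0642
```

Run:
```python
from h import *
from workcell import bot
s=bot.observe(); print(s["position"],s["tool_rot"],s["force"],s["grip_width"])
cv2.imwrite("pics/w2.png",bot.grab_frame("wrist"))
```

```text
[ 0.6015  0.3158 -0.0011] [ 3.1412 -0.0006  1.2309] [-0.0242 -1.0895 -0.2336] 0.06415150030043587
```

View pics/w2.png

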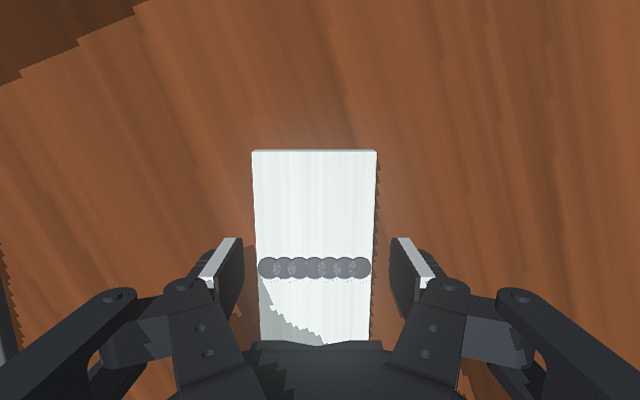

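Call:
{"name": "servo_tool", "arguments": {"plan": [[0,0,-1,0,0.3],[0,0,-1,0,0.6],[0,0,-1,0,0.6],[0,0,-1,0,0.6],[0,0,-1,0,0.6],[0,0,-1,0,0.6],[0,0,-1,0,0.6],[0,0,-1,0,0.6],[0,0,-1,0,0.6],[0,0,-1,0,0.6]], "squeeze": 40}}

```text
clock: 3.58
position: [0.6014, 0.3157, -0.0023]
tool_rot: [3.141, -0.0, 1.231]
force: [-1.4, -0.1, 5.3]
grip_width: 0.0486
```

Call:
{"name": "servo_tool", "arguments": {"plan": [[0,0,10,0,0.6],[0,0,25,0,0.6],[0,0,45,0,0.6],[0,0,70,0,0.6],[0,0,90,0,0.6],[0,0,100,0,0.6],[0,0,100,0,0.6],[0,0,100,0,0.6],[0,0,100,0,0.6],[0,0,100,0,0.6]]}}

```text
clock: 4.42
position: [0.6006, 0.3153, 0.096]
tool_rot: [-3.14, 0.001, 1.231]
force: [-1.0, -0.2, -2.7]
grip_width: 0.0488
```

Run:
```python
from h import *
from workcell import bot
s=bot.observe(); print(s["position"],s["tool_rot"],s["force"],s["grip_width"])
cv2.imwrite("pics/w3.png",bot.grab_frame("wrist"))
im=bot.grab_frame("side");cv2.imwrite("pics/s3.png",cv2.resize(im[180:380,120:340],None,fx=2.7,fy=2.7))
```

```text
[0.6006 0.3153 0.096 ] [-3.1404  0.0015  1.2308] [-0.9932 -0.2231 -2.6627] 0.04880069645518281
```

View pics/w3.png

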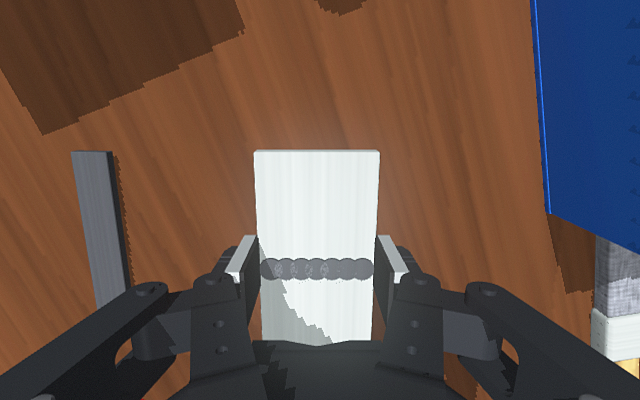

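View pics/s3.png

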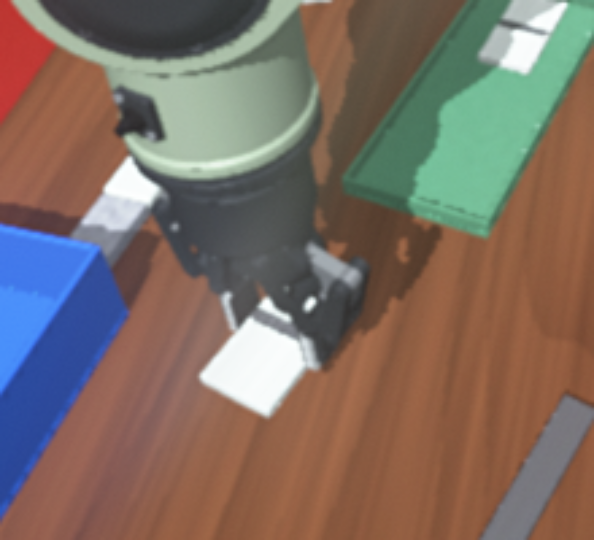

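The coupon is held level, with the bead at row 268 between the pads. I'll hover just past the first coupon so the wrist camera can measure it and the tray.

Call:
{"name": "servo_tool", "arguments": {"plan": [[0,0,30,0,0.6],[-6,-30,60,0.02,0.6],[-14,-68,80,0.05,0.6],[-22,-106,100,0.097,0.6],[-30,-144,120,0.097,0.6],[-38,-182,154,0.097,0.6],[-46,-220,154,0.097,0.6],[-54,-258,154,0.097,0.6],[-62,-296,154,0.097,0.6],[-70,-334,154,0.097,0.6]]}}

```text
clock: 5.35
position: [0.5309, -0.0176, 0.2514]
tool_rot: [3.141, -0.0, 1.328]
force: [1.3, -0.6, -3.0]
grip_width: 0.0486
```

Call:
{"name": "servo_tool", "arguments": {"plan": [[-8,-38,0,0,0.6],[-16,-76,0,0,0.6],[-24,-110,0,0,0.6],[-30,-135,0,0,0.6],[-35,-152,0,0,0.6],[-36,-160,0,0,0.6],[-36,-160,0,0,0.6],[-36,-160,0,0,0.6],[-36,-160,0,0,0.6],[-36,-160,0,0,0.6]]}}

```text
clock: 6.18
position: [0.4962, -0.1745, 0.2511]
tool_rot: [-3.141, -0.0, 1.33]
force: [0.2, 0.5, -2.5]
grip_width: 0.0487
```

Run:
```python
from h import *
from workcell import bot
s=bot.observe(); print(s["position"],s["tool_rot"],s["force"],s["grip_width"])
c=bot.calibration("wrist"); im=bot.grab_frame("wrist"); cv2.imwrite("pics/w4.png",im)
import pickle; pickle.dump(c,open("w4.pkl","wb"))
```

```text
[ 0.4962 -0.1745  0.2511] [-3.1413 -0.0003  1.3296] [ 0.2306  0.4566 -2.4784] 0.04871907673969649
```

View pics/w4.png

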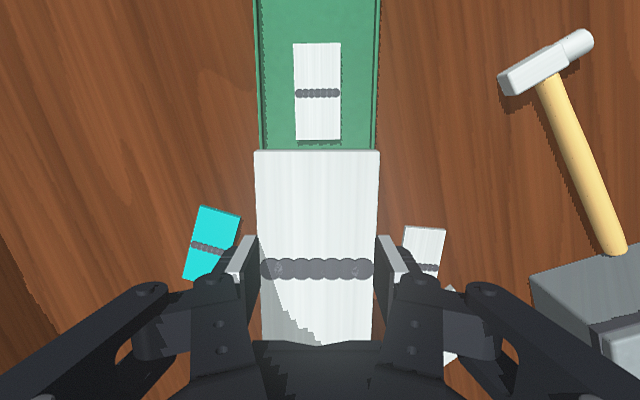

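The wrist view shows the first coupon at columns 293–341, rows 43–141, inside the tray walls (about columns 256–381). The held coupon is below it.

Run:
```python
from h import *
import pickle
c=pickle.load(open("w4.pkl","rb")); im=cv2.imread("pics/w4.png")
r=rectify(c,im,0.44,0.60,-0.16,0.0,0.012,0.3)
cv2.imwrite("pics/rw4.png",r)
hsv=cv2.cvtColor(im,cv2.COLOR_BGR2HSV)
m=((hsv[...,1]<60)&(hsv[...,2]>170)).astype(np.uint8)*255
m[146:]=0; m[:,400:]=0
m=cv2.morphologyEx(m,cv2.MORPH_CLOSE,np.ones((17,17)))
for b in blobs(c,m,0.012,1000): print("first",b)
cv2.imwrite("pics/cw4.png",cv2.resize(im[0:150,240:400],None,fx=4,fy=4,interpolation=cv2.INTER_CUBIC))
m=((hsv[...,1]<60)&(hsv[...,2]>150)).astype(np.uint8)*255
m[:148]=0;m[240:]=0;m[:,:250]=0;m[:,385:]=0
k=np.argwhere(m>0)[:,::-1]
for v in (160,200,230): 
  kk=k[k[:,1]==v]; print(v,px2w(c,[(kk[:,0].min(),v),(kk[:,0].max(),v)],0.2511+0.0103)*1000)
print(px2w(c,[(255,151.5),(379,151.5)],.2614)*1000)
```

```text
first (array([316.8754,  90.1423]), ((516.722900390625, -99.93190002441406), (99.95820617675781, 49.76716995239258), 77.0744400024414))
160 [[ 484.3456 -126.1577  261.4   ]
 [ 531.7235 -137.8161  261.4   ]]
200 [[ 480.5086 -141.9233  261.4   ]
 [ 527.8129 -153.5686  261.4   ]]
230 [[ 477.2683 -154.3654  261.4   ]
 [ 524.5143 -166.0002  261.4   ]]
[[ 485.6675 -123.0627  261.4   ]
 [ 532.3638 -134.5524  261.4   ]]
```

View pics/cw4.png

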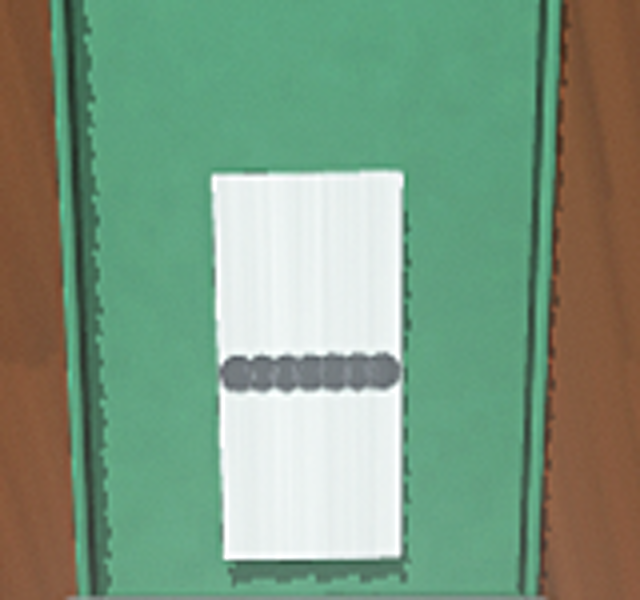

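Run:
```python
from h import *
import pickle
c=pickle.load(open("w4.pkl","rb"))
f=lambda a:np.array(a)/4-0.375+[240,0]
L=px2w(c,f([(52,2),(80,590)]),0.018)[:,:2]*1000;R=px2w(c,f([(567,2),(545,590)]),0.018)[:,:2]*1000
print(L,R)
for P in(L,R): d=P[0]-P[1];print(np.degrees(np.arctan2(d[1],d[0])))
a=np.radians(76.1);u=np.array([np.cos(a),np.sin(a)]);n=np.array([-u[1],u[0]])
print(L@n,R@n,(L@n).mean()/2+(R@n).mean()/2,"first",np.array([516.7,-99.9])@n,np.array([516.7,-99.9])@u,"tray top",np.array([534.9,-17.9])@n,np.array([534.9,-17.9])@u)
```

```text
[[ 475.6051    0.5284]
 [ 441.4968 -141.069 ]] [[ 599.7664  -29.9793]
 [ 566.0463 -171.7131]]
76.45647072180039
76.61743850637389
[-461.5508 -462.4569] [-589.405  -590.7207] -526.0333718773792 first -525.5679874749299 27.15125303834095 tray top -523.5363279565173 111.12215490083878
```

Call:
{"name": "servo_tool", "arguments": {"plan": [[9,36,0,0.008,0.6],[18,72,-10,0.008,0.6],[27,108,-40,0.008,0.6],[34,135,-80,0.008,0.6],[35.6,142.3,-120,0.008,0.6],[35.6,142.3,-160,0.008,0.6],[35.6,142.3,-195,0.008,0.6],[35.6,142.3,-220,0.008,0.6],[35.6,142.3,-230,0.008,0.6],[35.6,142.3,-230,0.008,0.6]]}}

```text
clock: 7.07
position: [0.5303, -0.0332, 0.0196]
tool_rot: [-3.138, 0.001, 1.336]
force: [-1.6, -0.4, -2.7]
grip_width: 0.0486
```

Run:
```python
from h import *
from workcell import bot
s=bot.observe(); print(s["position"],s["tool_rot"],s["force"],s["grip_width"])
im=bot.grab_frame("side");cv2.imwrite("pics/s5.png",cv2.resize(im[140:290,220:400],None,fx=4,fy=4,interpolation=cv2.INTER_CUBIC))
```

```text
[ 0.5303 -0.0332  0.0196] [-3.1383  0.0009  1.3363] [-1.6185 -0.3648 -2.6917] 0.0486325017071324
```

View pics/s5.png

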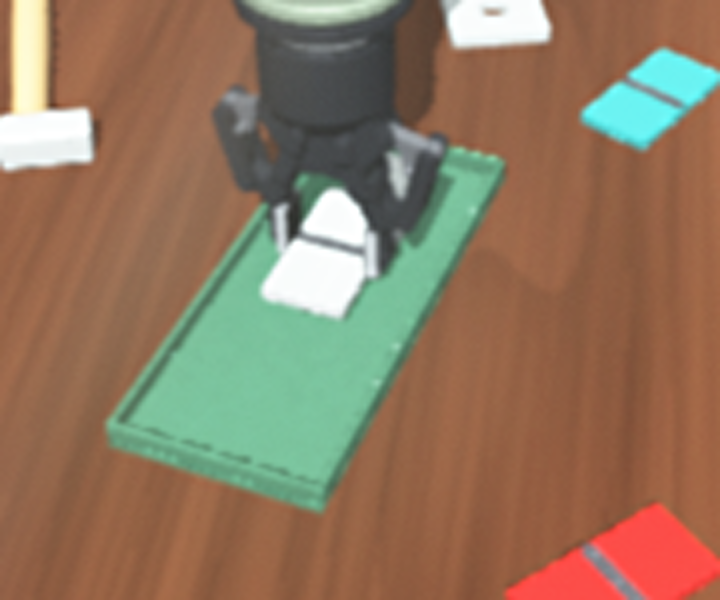

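Call:
{"name": "servo_tool", "arguments": {"plan": [[0,0,-3,0,0.6],[0,0,-6,0,0.6],[0,0,-8,0,0.6],[0,0,-9,0,0.6],[0,0,-9,0,0.6],[0,0,-9,0,0.6],[0,0,-9,0,0.6],[0,0,-9,0,0.6],[0,0,-9,0,0.6],[0,0,-9,0,0.6]], "squeeze": 20}}

```text
clock: 7.95
position: [0.5313, -0.0336, 0.0123]
tool_rot: [-3.142, 0.0, 1.336]
force: [-0.3, -0.4, -2.3]
grip_width: 0.0486
```

Call:
{"name": "servo_tool", "arguments": {"plan": [[0.5,1.5,0,0,0.6],[0.5,1.5,-1,0,0.6],[0.5,1.5,-2,0,0.6],[0.5,1.5,-3,0,0.6],[0.5,1.5,-4,0,0.6],[0.5,1.5,-5,0,0.6],[0.5,1.5,-5.5,0,0.6],[0.5,1.5,-5.5,0,0.6],[0.5,1.5,-5.5,0,0.6],[0.5,1.5,-5.5,0,0.6]]}}

```text
clock: 8.78
position: [0.5321, -0.0313, 0.0073]
tool_rot: [3.141, -0.001, 1.336]
force: [-3.1, 5.0, 12.9]
grip_width: 0.0486
```

Call:
{"name": "servo_tool", "arguments": {"plan": [[0,0,0,0,-0.1],[0,0,0,0,-0.15],[0,0,0,0,-0.2],[0,0,0,0,-0.3],[0,0,0,0,-0.4],[0,0,0,0,-0.5],[0,0,0,0,-0.5],[0,0,0,0,-0.5],[0,0,10,0,-0.5],[0,0,25,0,-0.5]]}}

```text
clock: 9.62
position: [0.5311, -0.0322, 0.0316]
tool_rot: [-3.14, 0.001, 1.336]
force: [-0.3, 0.5, 0.5]
grip_width: 0.0637
```

Call:
{"name": "servo_tool", "arguments": {"plan": [[0,0,30,0,-0.5],[0,0,70,0,-0.5],[-8,-35,110,0,-0.5],[-16,-70,150,0,-0.5],[-24,-105,180,0,-0.5],[-28,-115,215,0,-0.5],[-28,-115,215,0,-0.5],[-28,-115,215,0,-0.5],[-28,-115,215,0,-0.5],[-28,-115,215,0,-0.5]]}}

```text
clock: 10.45
position: [0.5036, -0.1465, 0.2466]
tool_rot: [-3.141, -0.0, 1.336]
force: [-0.5, 0.3, 0.2]
grip_width: 0.0641
```

Run:
```python
from h import *
from workcell import bot
import pickle
s=bot.observe(); print(s["position"],s["tool_rot"],s["force"],s["grip_width"])
c=bot.calibration("wrist"); im=bot.grab_frame("wrist"); cv2.imwrite("pics/w6.png",im)
pickle.dump(c,open("w6.pkl","wb"))
im=bot.grab_frame("side");cv2.imwrite("pics/s6.png",cv2.resize(im[140:290,220:400],None,fx=4,fy=4,interpolation=cv2.INTER_CUBIC))
```

```text
[ 0.5036 -0.1465  0.2466] [-3.1411 -0.0004  1.3361] [-0.4957  0.2816  0.2479] 0.06410830762797899
```

View pics/w6.png

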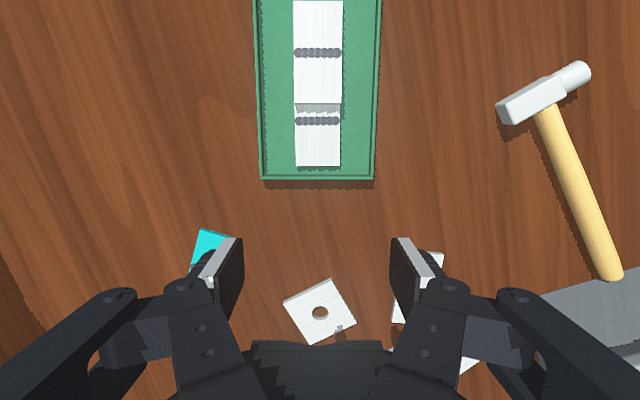

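View pics/s6.png

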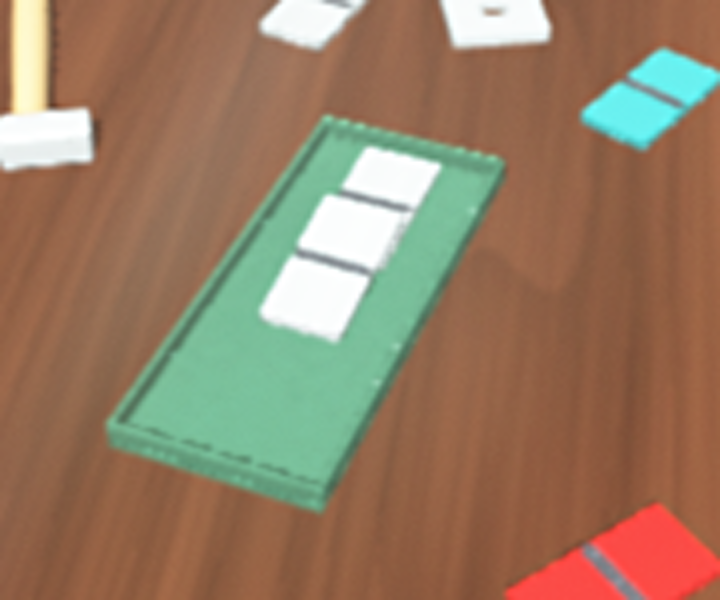

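The second coupon lies neatly in line on the first, with both beads showing (rows 53 and 121). Next I'll quantify the overlap.

Run:
```python
from h import *
import pickle
c=pickle.load(open("w6.pkl","rb")); im=cv2.imread("pics/w6.png")
cv2.imwrite("pics/cw6.png",cv2.resize(im[0:190,270:370],None,fx=5,fy=3.1,interpolation=cv2.INTER_CUBIC)[:590])
g=cv2.cvtColor(im,cv2.COLOR_BGR2GRAY).astype(int)
print([ (r,g[r,305:330].mean().round()) for r in list(range(45,62))+list(range(98,130))+list(range(160,170))])
u=np.array([np.cos(np.radians(76.4)),np.sin(np.radians(76.4))])
for n,r,z in [("first near end",165.5,.012),("first bead",121,.0133),("sec bead",53,.0193),("sec end top",102.5,.024),("bot",113,.016)]:
  p=px2w(c,[(317,r)],z)[0]*1000; print(n,p,p[:2]@u)
```

```text
[(45, np.float64(250.0)), (46, np.float64(253.0)), (47, np.float64(245.0)), (48, np.float64(155.0)), (49, np.float64(130.0)), (50, np.float64(139.0)), (51, np.float64(141.0)), (52, np.float64(142.0)), (53, np.float64(144.0)), (54, np.float64(142.0)), (55, np.float64(135.0)), (56, np.float64(131.0)), (57, np.float64(187.0)), (58, np.float64(243.0)), (59, np.float64(250.0)), (60, np.float64(250.0)), (61, np.float64(249.0)), (98, np.float64(249.0)), (99, np.float64(249.0)), (100, np.float64(249.0)), (101, np.float64(253.0)), (102, np.float64(251.0)), (103, np.float64(148.0)), (104, np.float64(157.0)), (105, np.float64(183.0)), (106, np.float64(181.0)), (107, np.float64(180.0)), (108, np.float64(180.0)), (109, np.float64(180.0)), (110, np.float64(179.0)), (111, np.float64(182.0)), (112, np.float64(201.0)), (113, np.float64(230.0)), (114, np.float64(246.0)), (115, np.float64(247.0)), (116, np.float64(215.0)), (117, np.float64(122.0)), (118, np.float64(127.0)), (119, np.float64(131.0)), (120, np.float64(132.0)), (121, np.float64(133.0)), (122, np.float64(131.0)), (123, np.float64(123.0)), (124, np.float64(140.0)), (125, np.float64(217.0)), (126, np.float64(251.0)), (127, np.float64(244.0)), (128, np.float64(243.0)), (129, np.float64(243.0)), (160, np.float64(242.0)), (161, np.float64(242.0)), (162, np.float64(241.0)), (163, np.float64(242.0)), (164, np.float64(249.0)), (165, np.float64(242.0)), (166, np.float64(97.0)), (167, np.float64(98.0)), (168, np.float64(101.0)), (169, np.float64(106.0))]
first near end [ 505.4025 -148.2524   12.    ] -25.254153093166018
first bead [ 516.7608 -100.6096   13.3   ] 23.723589879739432
sec bead [532.4658 -34.6893  19.3   ] 91.48850988543892
sec end top [521.2076 -81.8478  24.    ] 43.0050040539453
bot [518.7238 -92.3492  16.    ] 32.214020991867784
```

View pics/cw6.png

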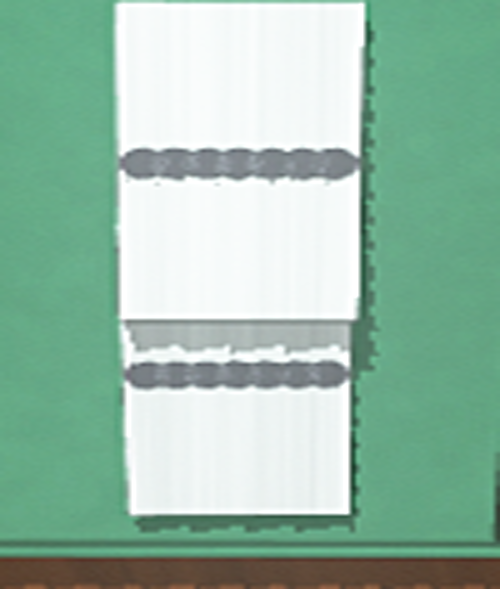

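Bead spacing is 67.8 mm, so the overlap is about 32 mm, and the first coupon hasn't moved. Next is the right coupon, with a wrist look before descending.

Call:
{"name": "servo_tool", "arguments": {"plan": [[17,-36,0,-0.03,-0.5],[34,-72,-10,-0.06,-0.5],[51,-108,-30,-0.09,-0.5],[68,-144,-60,-0.09,-0.5],[82,-170,-90,-0.09,-0.5],[88,-182,-120,-0.09,-0.5],[89,-184,-145,-0.09,-0.5],[89,-184,-150,-0.09,-0.5],[89,-184,-150,-0.09,-0.5],[89,-184,-150,-0.09,-0.5]]}}

```text
clock: 11.38
position: [0.5932, -0.3303, 0.0977]
tool_rot: [3.142, -0.0, 1.247]
force: [0.5, 0.1, 1.3]
grip_width: 0.0636
```

Run:
```python
from h import *
from workcell import bot
s=bot.observe(); print(s["position"],s["tool_rot"],s["force"],s["grip_width"])
c=bot.calibration("wrist"); im=bot.grab_frame("wrist"); cv2.imwrite("pics/w7.png",im)
hsv=cv2.cvtColor(im,cv2.COLOR_BGR2HSV)
m=((hsv[...,1]<40)&(hsv[...,2]>180)).astype(np.uint8)*255
m=cv2.morphologyEx(m,cv2.MORPH_CLOSE,np.ones((25,1)))
for b in blobs(c,m,0.008,2000): print(b)
```

```text
[ 0.5932 -0.3303  0.0977] [ 3.1416 -0.0001  1.2466] [0.4807 0.1349 1.2946] 0.06355983519674865
(array([165.6481, 258.082 ]), ((466.44091796875, -339.4149169921875), (71.1264419555664, 76.0203628540039), 15.50178050994873))
(array([311.6634, 197.005 ]), ((590.8865966796875, -331.1385498046875), (99.09049224853516, 49.28296661376953), 70.99967193603516))
```

View pics/w7.png

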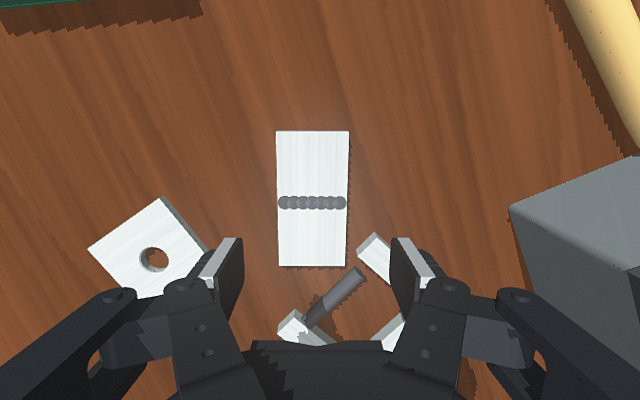

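The coupon is at (312,200). The clamp tip at (370,238) is about 25 mm behind its centre, so gripping 9 mm forward clears it.

Call:
{"name": "servo_tool", "arguments": {"plan": [[1,8,-20,-0.007,-0.5],[1,8,-50,-0.007,-0.5],[1,8,-75,-0.007,-0.5],[1,8,-88,-0.007,-0.5],[1,8,-93,-0.007,-0.5],[1,8,-96,-0.007,-0.5],[1,8,-98,-0.007,-0.5],[1,8,-99,-0.007,-0.5],[1,8,-99,-0.007,-0.5],[1,8,-99,-0.007,-0.5]]}}

```text
clock: 12.27
position: [0.5943, -0.3232, -0.0013]
tool_rot: [3.141, 0.0, 1.239]
force: [0.0, -0.7, 0.2]
grip_width: 0.0638
```

Call:
{"name": "servo_tool", "arguments": {"plan": [[0,0,0,0,0.3],[0,0,0,0,0.6],[0,0,0,0,0.6],[0,0,0,0,0.6],[0,0,0,0,0.6],[0,0,0,0,0.6],[0,0,0,0,0.6],[0,0,0,0,0.6],[0,0,0,0,0.6],[0,0,0,0,0.6]], "squeeze": 40}}

```text
clock: 13.1
position: [0.594, -0.3232, -0.0014]
tool_rot: [3.141, -0.0, 1.239]
force: [-2.0, 2.9, 8.6]
grip_width: 0.0483
```

Call:
{"name": "servo_tool", "arguments": {"plan": [[0,0,10,0,0.6],[0,0,30,0,0.6],[0,0,60,0,0.6],[0,0,95,0,0.6],[-10,25,130,0.03,0.6],[-25,60,165,0.06,0.6],[-40,97,200,0.094,0.6],[-55,134,230,0.094,0.6],[-70,170,251,0.094,0.6],[-84,196,251,0.094,0.6]]}}

```text
clock: 13.93
position: [0.5178, -0.1436, 0.2455]
tool_rot: [3.139, -0.001, 1.332]
force: [1.3, 1.6, -1.9]
grip_width: 0.0487
```

Call:
{"name": "servo_tool", "arguments": {"plan": [[0,0,0,0,0.6],[0,0,0,0,0.6],[0,0,0,0,0.6],[0,0,0,0,0.6],[0,0,0,0,0.6],[0,0,0,0,0.6],[0,0,0,0,0.6],[0,0,0,0,0.6],[0,0,0,0,0.6],[0,0,0,0,0.6]]}}

```text
clock: 14.77
position: [0.5179, -0.1442, 0.2427]
tool_rot: [-3.141, 0.0, 1.332]
force: [-0.3, -0.3, -3.1]
grip_width: 0.0488
```

Run:
```python
from h import *
from workcell import bot
import pickle
s=bot.observe(); print(s["position"],s["tool_rot"],s["force"],s["moment"],s["grip_width"])
c=bot.calibration("wrist"); im=bot.grab_frame("wrist"); cv2.imwrite("pics/w8.png",im)
pickle.dump((c,s["position"]),open("w8.pkl","wb"))
```

```text
[ 0.5179 -0.1442  0.2427] [-3.1414  0.      1.3324] [-0.3446 -0.3331 -3.123 ] [-0.0608 -0.0121 -0.0353] 0.04875824019815873
```

View pics/w8.png

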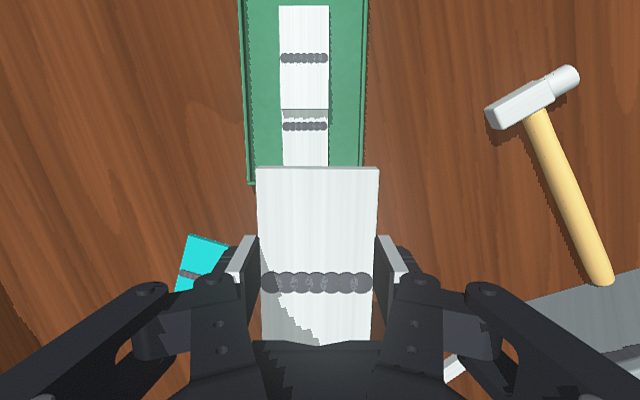

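Run:
```python
from h import *
import pickle
c,P=pickle.load(open("w8.pkl","rb")); im=cv2.imread("pics/w8.png"); P=P*1000
cv2.imwrite("pics/cw8.png",cv2.resize(im[0:185,235:395],None,fx=4,fy=3.2,interpolation=cv2.INTER_CUBIC))
g=cv2.cvtColor(im,cv2.COLOR_BGR2GRAY).astype(int)
print([(r,int(g[r,300:325].mean())) for r in list(range(0,10))+list(range(50,66))+list(range(160,174))])
a=np.radians(76.4);u=np.array([np.cos(a),np.sin(a)]);n=np.array([-u[1],u[0]])
q=px2w(c,[(257.5,168),(379,168)],.2521)[:,:2]*1000; m=q.mean(0)-P[:2]; print("held end",m@u,m@n,np.linalg.norm(q[0]-q[1]))
hsv=cv2.cvtColor(im,cv2.COLOR_BGR2HSV)
for v in (175,200,225):
  row=np.where((hsv[v,250:390,1]<60)&(hsv[v,250:390,2]>150))[0]+250
  q=px2w(c,[(row.min()-.5,v),(row.max()+.5,v)],.2521)[:,:2]*1000; m=q.mean(0)-P[:2]; print(v,m@u,m@n,np.linalg.norm(q[0]-q[1]))
for nme,z,r in (("far end",.012,4.5),("sec bead",.0193,58),("1 bead",.0133,126.5)):
  row=np.where((hsv[r+8 if nme!="far end" else 8,260:345,1]<60)&(hsv[int(r+8) if nme!="far end" else 8,260:345,2]>150))[0]+260 if nme!="1 bead" else np.array([282,327])
  q=px2w(c,[(row.min()-.5,r),(row.max()+.5,r)],z)[:,:2]*1000; print(nme,q.mean(0),q.mean(0)@u,q.mean(0)@n,np.linalg.norm(q[0]-q[1]))
```

```text
[(0, 143), (1, 143), (2, 143), (3, 141), (4, 132), (5, 196), (6, 252), (7, 247), (8, 245), (9, 245), (50, 245), (51, 249), (52, 245), (53, 162), (54, 125), (55, 135), (56, 134), (57, 134), (58, 137), (59, 136), (60, 132), (61, 124), (62, 158), (63, 230), (64, 248), (65, 245), (160, 237), (161, 237), (162, 237), (163, 238), (164, 240), (165, 233), (166, 184), (167, 172), (168, 184), (169, 220), (170, 238), (171, 235), (172, 235), (173, 235)]
held end 40.80883652280009 -2.0725940624047245 48.04354548663869
175 37.98790013200694 -1.3787278775519778 49.296932885963685
200 27.656395070731943 -1.3710736156532295 49.45759465147998
225 16.909521445603136 -1.3631117170441829 49.6247159574519
far end [544.8724  14.3997] 142.11839098241268 -526.2087747492301 49.471885511425434
sec bead [533.2483 -34.6271] 91.73288637141162 -526.438803969777 49.33433552992809
1 bead [ 516.8703 -100.7754] 23.588198535324786 -526.0742894934223 49.47788298364455
```

View pics/cw8.png

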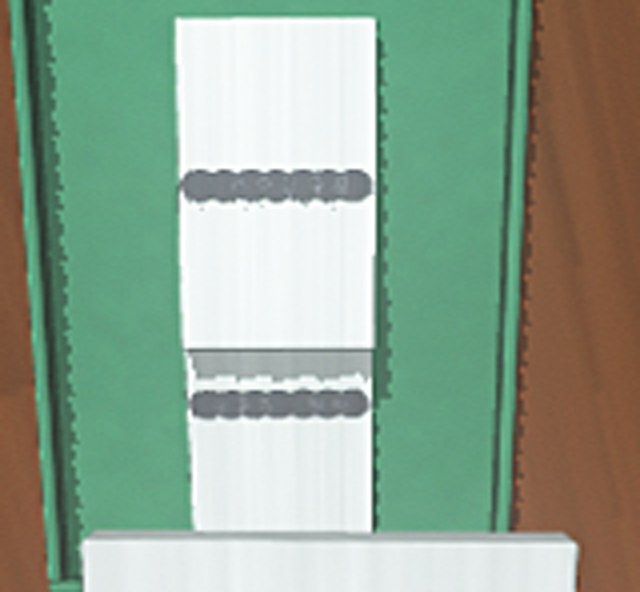

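Held coupon: its centre is 9.7 mm behind the TCP. The TCP target is about (549.6, 39.9).

Call:
{"name": "servo_tool", "arguments": {"plan": [[6,36,0,0,0.6],[12,72,0,0,0.6],[18,108,0,0,0.6],[24,144,-20,0,0.6],[30,174,-50,0,0.6],[32,184.5,-90,0,0.6],[32,184.5,-130,0,0.6],[32,184.5,-170,0,0.6],[32,184.5,-205,0,0.6],[32,184.5,-217,0,0.6]]}}

```text
clock: 15.65
position: [0.5477, 0.0404, 0.0216]
tool_rot: [-3.137, 0.002, 1.333]
force: [-1.9, 0.0, -3.9]
grip_width: 0.0486
```

Call:
{"name": "servo_tool", "arguments": {"plan": [[0,0,-2,0,0.6],[0,0,-4,0,0.6],[0,0,-6,0,0.6],[0,0,-7,0,0.6],[0,0,-7,0,0.6],[0,0,-7,0,0.6],[0,0,-7,0,0.6],[0,0,-7,0,0.6],[0,0,-7,0,0.6],[0,0,-7,0,0.6]], "squeeze": 20}}

```text
clock: 16.48
position: [0.5499, 0.0405, 0.0189]
tool_rot: [3.142, -0.0, 1.333]
force: [0.3, -0.2, -3.1]
grip_width: 0.0487
```

Run:
```python
from h import *
from workcell import bot
s=bot.observe(); print(s["position"],s["tool_rot"],s["force"],s["grip_width"])
im=bot.grab_frame("side");cv2.imwrite("pics/s9.png",cv2.resize(im[140:290,220:400],None,fx=4,fy=4,interpolation=cv2.INTER_CUBIC))
```

```text
[0.5499 0.0405 0.0189] [ 3.1415 -0.0001  1.3327] [ 0.3143 -0.1919 -3.1271] 0.04872761307301327
```

View pics/s9.png

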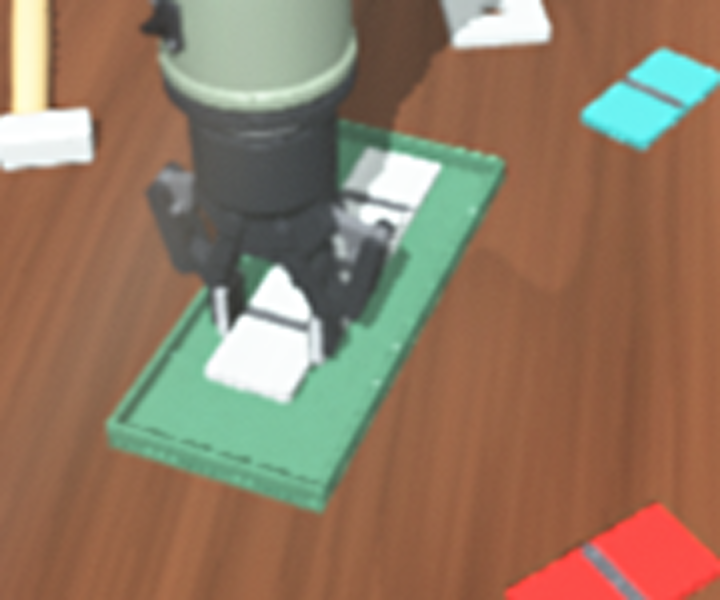

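Position is good, with no contact yet at z = 18.9 mm. Lowering slowly.

Call:
{"name": "servo_tool", "arguments": {"plan": [[0,0,-1,0,0.6],[0,0,-2,0,0.6],[0,0,-3,0,0.6],[0,0,-4,0,0.6],[0,0,-5,0,0.6],[0,0,-6,0,0.6],[0,0,-6.5,0,0.6],[0,0,-7,0,0.6],[0,0,-7.5,0,0.6],[0,0,-7.5,0,0.6]]}}

```text
clock: 17.37
position: [0.5499, 0.0407, 0.0114]
tool_rot: [-3.142, -0.0, 1.333]
force: [-0.9, 2.6, 4.0]
grip_width: 0.0487
```

Call:
{"name": "servo_tool", "arguments": {"plan": [[0,0,-0.5,0,0.6],[0,0,-1,0,0.6],[0,0,-1.5,0,0.6],[0,0,-2,0,0.6],[0,0,-2.5,0,0.6],[0,0,-3,0,0.6],[0,0,-3.5,0,0.6],[0,0,-3.5,0,0.6],[0,0,-3.5,0,0.6],[0,0,-3.5,0,0.6]]}}

```text
clock: 18.2
position: [0.55, 0.0405, 0.0079]
tool_rot: [3.141, -0.0, 1.333]
force: [1.4, 5.1, 3.3]
grip_width: 0.0484
```

Call:
{"name": "servo_tool", "arguments": {"plan": [[0,0,0,0,-0.1],[0,0,0,0,-0.15],[0,0,0,0,-0.2],[0,0,0,0,-0.3],[0,0,0,0,-0.4],[0,0,0,0,-0.5],[0,0,0,0,-0.5],[0,0,0,0,-0.5],[0,0,10,0,-0.5],[0,0,25,0,-0.5]]}}

```text
clock: 19.03
position: [0.5492, 0.0402, 0.0327]
tool_rot: [-3.14, 0.001, 1.333]
force: [0.1, -1.0, 0.1]
grip_width: 0.0639
```

Call:
{"name": "servo_tool", "arguments": {"plan": [[0,0,40,0,-0.5],[0,0,80,0,-0.5],[-8,-35,110,0,-0.5],[-16,-70,150,0,-0.5],[-24,-105,190,0,-0.5],[-32,-135,230,0,-0.5],[-36,-150,255,0,-0.5],[-36,-150,255,0,-0.5],[-36,-150,255,0,-0.5],[-36,-150,255,0,-0.5]]}}

```text
clock: 19.87
position: [0.5139, -0.1104, 0.2895]
tool_rot: [3.139, -0.001, 1.331]
force: [-0.2, 1.2, 0.3]
grip_width: 0.0641
```

Run:
```python
from h import *
from workcell import bot
import pickle
s=bot.observe(); print(s["position"],s["clock"],s["force"],s["grip_width"])
c=bot.calibration("wrist"); im=bot.grab_frame("wrist"); cv2.imwrite("pics/w10.png",im)
pickle.dump(c,open("w10.pkl","wb"))
im=bot.grab_frame("side");cv2.imwrite("pics/s10.png",cv2.resize(im[140:290,220:400],None,fx=4,fy=4,interpolation=cv2.INTER_CUBIC))
```

```text
[ 0.5139 -0.1104  0.2895] 19.8667 [-0.1731  1.182   0.3052] 0.0641055204640245
```

View pics/w10.png

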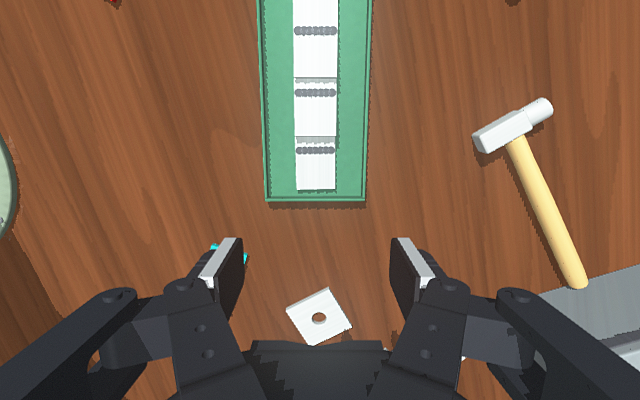

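View pics/s10.png

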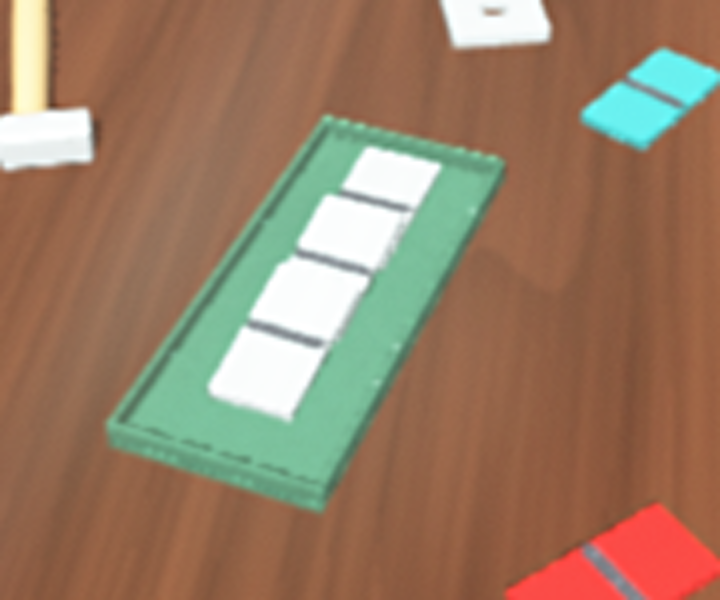

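The fan looks right, with three beads at wrist rows 31, 93 and 150, in line with the tray. I'll check the spacing once more.

Run:
```python
from h import *
from workcell import bot
import pickle
c=pickle.load(open("w10.pkl","rb")); im=cv2.imread("pics/w10.png")
a=np.radians(76.4);u=np.array([np.cos(a),np.sin(a)]);n=np.array([-u[1],u[0]])
g=cv2.cvtColor(im,cv2.COLOR_BGR2GRAY)
hsv=cv2.cvtColor(im,cv2.COLOR_BGR2HSV)
for r0,z in ((31,.0193),(93,.0193),(150.5,.0133)):
  rr=np.arange(int(r0)-8,int(r0)+9); p=g[rr,300:330].mean(1); w=(p<170); r=rr[w].mean()
  k=[]
  for v in (int(r)+7,int(r)-7):
    t=np.where((hsv[v,280:350,1]<60)&(hsv[v,280:350,2]>140))[0]+280; k.append((t.min()+t.max())/2)
  q=px2w(c,[(np.mean(k),r)],z)[0,:2]*1000; print(r,rr[w],k,q,"along",q@u,"lat",q@n)
t=bot.calibration("top"); im=bot.grab_frame("top"); cv2.imwrite("pics/t11.png",cv2.resize(im[110:230,240:420],None,fx=4,fy=4,interpolation=cv2.INTER_CUBIC))
```

```text
30.5 [27 28 29 30 31 32 33 34] [np.float64(315.0), np.float64(315.0)] [548.9733  30.0771] along 158.3205169930123 lat -526.5082258756132
92.0 [89 90 91 92 93 94 95] [np.float64(315.0), np.float64(315.0)] [533.314  -33.6925] along 92.65680480109302 lat -526.2828799218116
150.0 [147 148 149 150 151 152 153] [np.float64(315.0), np.float64(314.5)] [516.7266 -99.9419] along 24.364538854739376 lat -525.7386209380013
```

View pics/t11.png

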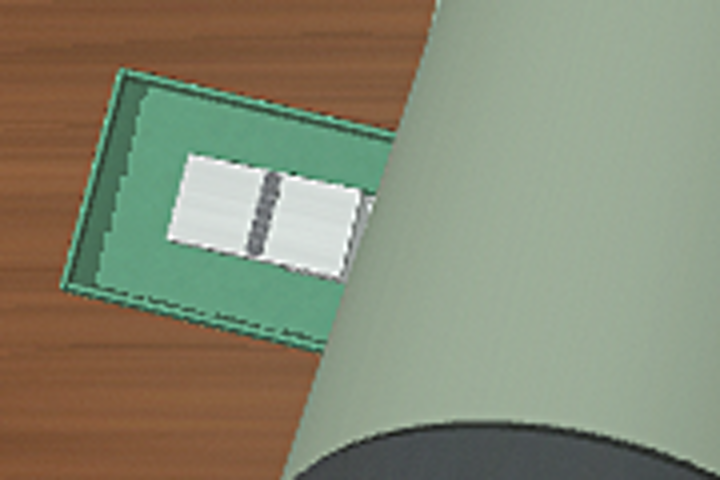

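The top view is partly hidden by the arm, but it shows the third coupon straight and in the middle of the tray. Handing in.

```bash
python3 -c "
from workcell import bot
print(bot.job_done())"
```

```text
the job is handed in; nothing more can be done
None
```

The two loose coupons are now shingled after the first one in the tray, and the job was handed in at about 20 s of the 54 s allowed. I placed the left coupon first, then the right one. Each was lowered until it tilted in the grip, then released.

- **Overlap:** the last wrist picture puts the beads about 68 mm and 66 mm apart, so each new coupon covers about 32–34 mm, roughly a third. All three beads show.
- **Straightness:** the bead centres lie within about 1 mm of one straight line. The wrist camera puts that line within about 1 mm of the tray's middle.
- **First coupon:** it stayed where it was to within measuring error, about 1 mm.
- **Forces:** the highest force reading after any move was about 14 N. The gripper was clear of everything at hand-in.

**Checks that disagreed:**
- The top camera read positions about 2 mm lower in y than the wrist camera. It also put the first coupon 2 mm off the tray's middle, where the wrist camera said 0.5 mm. I used the wrist values.
- The arm hid part of the tray in the final top picture, so that view confirmed only the third coupon.

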